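# Slide the tumblers onto the tip-up drying stand and fold it over

## Task

Put the two rinsed tumblers to dry: slide each one along its rails, mouth first, fully onto the peg in front of it, then tip the hinged peg board right over, away from the rails, until it lies flat and both tumblers stand mouth down over their pegs. A pigment jar stands where the board has to come down: before tipping, set it aside, upright, on a clear part of the table, never knocking it over, and leave the amphora, the brass mould and the other pigment jar where they are.

Things in the scene. Friction and masses are not known exactly. Their poses are not given: they have to be found in the camera images.
- hinge_mid (a point): Midpoint of the hinge line of the fixed drying stand, 6 mm above the table. x: level, the way the tumblers are slid and the board falls; y: along the hinge; z: up. Two lanes along x at y = -50 and +50 mm: pairs of 8 mm steel wires 36 mm apart, tops 16 mm above the table, x = -240 to -20 mm. Low wooden runners at y = -108 and +108 mm, 12 mm high, x = -255 to 5 mm. Beyond x = 5 mm: bare table.
- board (a joint): Light wooden peg board on the hinge. 0: upright, pegs level over the rails; 1.57: flat at +x of the hinge on its stop, pegs up, upper face 18 mm above the table. Starts within 0.04 of upright. Damped, 0.6 N m per rad/s: 3 to 5 N near its top edge moves it at 0.5 rad/s; well past the middle it sinks slowly by itself.
- board_edge (a point): Middle of the board's top edge (a 14 mm round bar along y), on its axis, 141 mm from the hinge line. The board is 198 mm wide, 12 mm thick; upright its peg-side face is at x = -12 mm from the hinge line. The point's axes turn with the board: -x the way the pegs point, z away from the hinge.
- peg_a_root (a point): Root of the peg of the lane at y = -50 mm, on the peg-side face of the board, 35 mm from the hinge line (so 41 mm above the table while the board is upright). The peg is a 24 mm thick round-ended wooden rod standing 66 mm out of the board along the point's -x axis.
- peg_b_root (a point): Root of the peg of the lane at y = +50 mm, otherwise like peg_a_root.
- tumbler_1_center (a point): One of two like yellowish glass tumblers: 82 mm high, 62 mm across the mouth, 52 mm across the base, hollow to 6 mm from the base, mouth about 50 mm wide inside. The point is half-way up; z runs from base to mouth. Starts lying in one of the two lanes (either), mouth towards the peg and clear of it, axis about 38 mm above the table, mouth slightly higher than base. About 0.14 kg, slides easily on the wires.
- tumbler_1_mouth (a point): Centre of that tumbler's mouth, 41 mm from its center point along the axis.
- tumbler_2_center (a point): The other tumbler, alike in every way, lying in the other lane in the same manner (each may lie nearer to or farther from its peg).
- tumbler_2_mouth (a point): Centre of the other tumbler's mouth, 41 mm from its center point along the axis.
- jar_center (a point): Pigment jar to set aside (closed, ochre, black cap): 54 mm across, 88 mm high, standing at +x of the board where the board has to come down; the point is half-way up. About 0.24 kg, grasped round the body from above.
- amphora: Bystander: speckled amphora, 128 mm high, 66 mm across, standing beside the rails; origin under its middle.
- mould: Bystander: brass mould cup, 68 mm across, 54 mm high, standing beside the rails, open upwards; origin under its middle.
- small_jar: Bystander: the shorter, blue pigment jar, 54 mm across, 76 mm high, standing beside the place where the board comes down; origin under its middle.
There are look-alikes about, which are no part of the job. Leave any pink look-alike of the part that bears jar_center alone.

How it is judged:
By the outcome, as a careful person would: the job done as asked, in the order asked, and still so for the second after the job is handed in, with the robot touching nothing.
It also fails if it takes over 72 s, if anything falls off the work surface, if the arm or the gripper's body presses on something with over 40 N, if the wrist force passes 120 N, or if a joint passes its speed limit or range.

## Robot

A 6-joint arm with a two-finger parallel gripper is mounted at the origin on a cart in front of the work surface, level with it; the furniture and walls round the work are solid. World frame = base frame: x ahead of the robot, y to its left, z up, the work surface at z = 0. Lengths are in m, angles in rad, forces in N, time in s.
With the tool pointing down it reaches from about 0.275 to 0.725 m from the base axis. Payload 5.6 kg.
Tool frame: the origin (TCP) lies midway between the tips of the shut fingers; the grasp point (between the pads) lies 19 mm behind it (pinch_z is the distance from the TCP to the grasp point, in m); z points along the fingers, y is the line along which they close (so a half turn about z gives the same grasp; the last joint's range is limited). The gripper opens to 85 mm and grips with 20 to 120 N. Pads are 22 mm wide; open, the fingers measure 114 mm over their backs; the gripper's body (76 mm by 85 mm) begins 54 mm behind the grasp point. The pads swing forward as they close: fully open they stand 13 mm farther back than shut.
Start: joints at [1.441, 0.255, 0.108, 0, -1.424, -0.285], TCP at [0.222, 0.503, 0.231] pointing down, gripper open.
Joint ranges: [-2.95, 2.95], [-1.21, 1.97], [-1.09, 1.5], [-2.87, 1.71], [-2.94, -0.07], [-3.05, 3.05]. Speed limits (rad/s): [2.57, 2.57, 3.14, 3.14, 3.14, 3.14].

## Interface

Orientations are given as a unit quaternion [w, x, y, z].
In Python, from plant import * gives the robot as it stands.
- The arm moves only by the tool servo_tool, never from a script. Its argument "rows" is a list of rows, each a list of 7 numbers: the turn, a rotation vector about the tool's x, y, z in rad, then the shift along the tool's x, y, z in mm, then the opening, from 0 (shut) to 1 (fully open). In form: [[ax, ay, az, x, y, z, jaw], ...]. A call has 1 to 5 rows; each row is the pose to reach, as a shift and turn from the pose commanded when the call began, along the tool's axes at that moment; what a row does not reach only later rows make up. A row lasts 1/12 s, in which the tool goes at most 41.7 mm and 7.16 degrees, less where a joint would pass 70% of its speed; a pose out of reach is approached as far as the arm can. A call with a gripper value outside its range is refused whole. The fingers move at their own pace and stop on an object; the grip force is fixed at half the most. Time passes only in rows, so rows that repeat a pose let the fingers close. It gives the time, the measured TCP pose, the force, the opening and the grip force at its end, in the units of the state.
- get_obs(): the state, without advancing time (a new reading comes with each control period).
- snapshot(name): name is "scene" or "top"; returns the picture (400x640x3 uint8, blue, green, red); there is no depth.
- camera_model(name): a dict with "fx", "fy", "cx", "cy" (pixels), "extrinsics" (4x4, takes a point from camera to world coordinates). Camera axes: x right, y down, z forward; pixel columns grow to the right and rows downward; lengths in m; the calibration is good to about 2 mm. A picture is of the moment at which its call begins. camera_model takes no time and is no camera call.
- finish_job(): hands the job in; it is judged then, once.
Trained networks look in the newest picture that a camera, given by its name, has taken for a name from the list of things; names that differ only in an ending like _2 or _b are one class to them, and where a whole thing is asked for, a point or a joint stands for the part that bears it (a point fixed in the world has none). Each returns a list of dicts, best first, with "p" (0 to 1); they miss things now and then, are a little off and sometimes report something else, mostly with a low value. They report only what shows in the picture. A call takes as long as a camera call. They do not tell look-alikes from the thing itself.
- look_for(name, camera): "rect" ([left, top, right, bottom] in pixels, round what is visible of it).
- outline_of(name, camera): "pixels" (400x640 bool, what is visible of it) and "rect" ([left, top, right, bottom] in pixels, round what is visible of it).
The state is a dict: "time_s": time; "qpos": joint angles; "qd": joint speeds; "joint_efforts": joint torques, N m; "position": TCP position; "ee_rot": TCP orientation; "force": force on the tool from outside, world axes, zero at the start; "torque": the same for the moment, N m; "width": opening from 0.0 (shut) to 1.0 (fully open); "grasp_force": force on a finger pad.
Only numpy, scipy, OpenCV 4.12 (cv2) and the standard library are available. Lean on these libraries where they do the work, as an engineer would, in place of code of your own. Each camera call takes 0.05 s, during which the arm holds its last target. There are 200 camera calls.

## Working session

There is one attempt and no reset: what is moved stays moved. The work goes in short steps, Python scripts to look and compute and a tool call to move; the robot and the scene stay as the last step left them, time stands still between calls to the robot, and variables do not carry over. Pictures are saved under pics/ and viewed, at most 10 in all, crops included, and the job is handed in when it is done.

Besides the shell and the picture viewer there is one more tool, called after "Request:" as a command line: name --pt "numbers of a row" for each row, then --argument value for the rest. servo_tool: Moves the arm, as the interface text tells. Its arguments: {"type":"object","properties":{"rows":{"type":"array","items":{"type":"array","items":{"type":"number"}}}},"required":["rows"]}

```bash
mkdir -p pics; ls
python3 - <<'E'
from plant import *
import cv2,numpy as np
o=get_obs();print({k:np.round(v,3).tolist() for k,v in o.items()})
for c in("scene","top"):
    im=snapshot(c);cv2.imwrite(f"pics/{c}0.png",im)
    m=camera_model(c);print(c,m["fx"],m["fy"],m["cx"],m["cy"],np.round(m["extrinsics"],4).tolist())
    for n in("hinge_mid","board","board_edge","peg_a_root","tumbler_1_center","jar_center","amphora","mould","small_jar"):
        try: print(n,[(np.round(d["rect"]).tolist(),round(d["p"],2)) for d in look_for(n,c)])
        except Exception as e: print(n,e)
E
```

```text
pics
{'time_s': 0.0, 'qpos': [1.441, 0.256, 0.107, -0.0, -1.424, -0.285], 'qd': [-0.0, 0.0, 0.001, -0.001, -0.002, -0.0], 'joint_efforts': [-0.0, -38.663, 23.794, 5.365, -0.006, -0.0], 'position': [0.221, 0.503, 0.23], 'ee_rot': [0.001, 0.979, -0.206, -0.0], 'force': [0.031, -0.556, -0.168], 'torque': [-0.052, -0.021, -0.056], 'grasp_force': 0.0, 'width': 1.0}
scene 390.5504660567164 390.5504660567164 320.58880015179756 203.2662625112361 [[0.8766, -0.2963, 0.3791, 0.2321], [-0.4811, -0.5452, 0.6865, -0.5796], [0.0033, -0.7842, -0.6205, 0.629], [0.0, 0.0, 0.0, 1.0]]
hinge_mid [([273.0, 171.0, 427.0, 335.0], 0.85), ([360.0, 169.0, 393.0, 222.0], 0.21)]
board [([271.0, 167.0, 352.0, 255.0], 0.94)]
board_edge [([271.0, 168.0, 348.0, 258.0], 0.76)]
peg_a_root [([272.0, 170.0, 355.0, 258.0], 0.62)]
tumbler_1_center [([311.0, 252.0, 361.0, 298.0], 0.55), ([350.0, 231.0, 396.0, 278.0], 0.38), ([270.0, 168.0, 428.0, 339.0], 0.18)]
jar_center [([288.0, 152.0, 307.0, 186.0], 0.97), ([209.0, 216.0, 242.0, 268.0], 0.94), ([258.0, 190.0, 284.0, 225.0], 0.88)]
amphora [([358.0, 168.0, 392.0, 220.0], 0.91), ([326.0, 162.0, 345.0, 175.0], 0.5)]
mould [([418.0, 223.0, 451.0, 262.0], 0.72)]
small_jar []
top 379.6241688148882 379.6241688148882 323.8506647115154 202.4926844718153 [[0.0782, -0.9762, 0.2025, 0.3634], [-0.9969, -0.0773, 0.0122, 0.0242], [0.0037, -0.2029, -0.9792, 0.9573], [0.0, 0.0, 0.0, 1.0]]
hinge_mid [([324.0, 161.0, 436.0, 261.0], 0.63)]
board [([327.0, 158.0, 366.0, 254.0], 0.8)]
board_edge [([326.0, 160.0, 365.0, 251.0], 0.68), ([324.0, 161.0, 436.0, 259.0], 0.39)]
peg_a_root [([325.0, 156.0, 365.0, 253.0], 0.97)]
tumbler_1_center [([374.0, 215.0, 418.0, 239.0], 0.64)]
jar_center [([279.0, 217.0, 303.0, 246.0], 0.86), ([303.0, 279.0, 326.0, 303.0], 0.71)]
amphora [([325.0, 130.0, 353.0, 161.0], 0.81)]
mould [([388.0, 121.0, 417.0, 156.0], 0.88)]
small_jar [([268.0, 136.0, 296.0, 166.0], 0.72)]
```

Run:
```python
import cv2
for c,(x0,y0,x1,y1) in dict(scene=(190,120,470,350),top=(240,100,460,320)).items():
    im=cv2.imread(f"pics/{c}0.png")[y0:y1,x0:x1]
    s=min(800/(x1-x0),600/(y1-y0)); cv2.imwrite(f"pics/{c}0c.png",cv2.resize(im,None,fx=s,fy=s,interpolation=cv2.INTER_CUBIC)); print(s)
```

```text
2.608695652173913
2.727272727272727
```

View pics/scene0c.png

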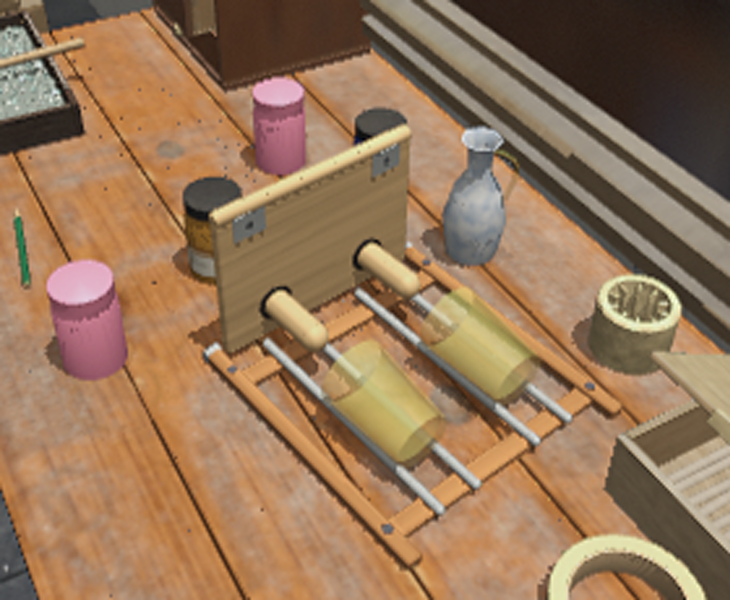

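View pics/top0c.png

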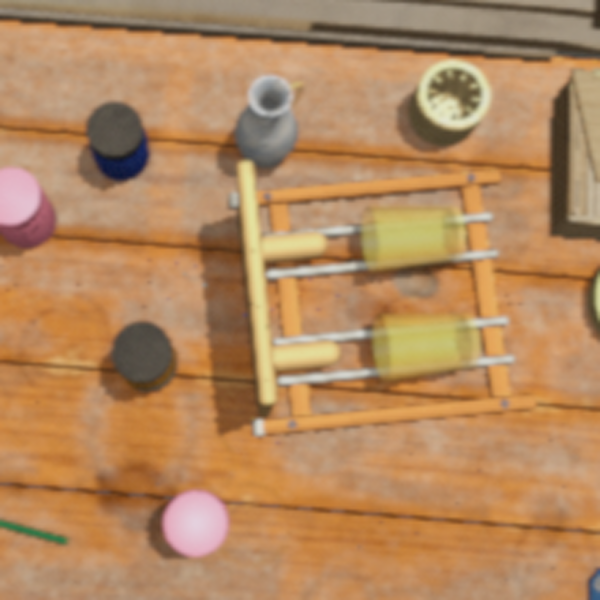

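The pictures show the jar to move: ochre with a black cap, at scene (271,206) and top (292,230). Things it could be mistaken for are pink jars at scene (225,242), scene (297,169) and top (248,192), and the blue jar at top (282,151). The board falls towards the left of the top view.

```bash
cat > h.py <<'E'
from plant import *
import numpy as np, cv2
from scipy.optimize import least_squares
from scipy.spatial.transform import Rotation as R
def proj(c,P):
    m=camera_model(c);E=np.linalg.inv(m["extrinsics"]);P=np.atleast_2d(P)@E[:3,:3].T+E[:3,3]
    return np.c_[m["fx"]*P[:,0]/P[:,2]+m["cx"],m["fy"]*P[:,1]/P[:,2]+m["cy"]]
def ray(c,uv,z):
    m=camera_model(c);E=m["extrinsics"];d=E[:3,:3]@[(uv[0]-m["cx"])/m["fx"],(uv[1]-m["cy"])/m["fy"],1]
    return E[:3,3]+d*(z-E[2,3])/d[2]
def H(p,P): # hinge frame (z above TABLE) -> world ; p=x,y,yaw
    P=np.atleast_2d(np.asarray(P,float));c,s=np.cos(p[2]),np.sin(p[2])
    return np.c_[p[0]+c*P[:,0]-s*P[:,1],p[1]+s*P[:,0]+c*P[:,1],P[:,2]]
def cyl(x,y,r,z0,z1):
    t=np.linspace(0,2*np.pi,40);k=np.c_[x+r*np.cos(t),y+r*np.sin(t)]
    return np.r_[np.c_[k,0*t+z0],np.c_[k,0*t+z1]]
def box(uv): return np.r_[uv.min(0),uv.max(0)]
E
cat > fit.py <<'E'
from h import *
top=np.array([(498,177),(536,405),(491,216),(496,254),(507,321),(513,359)])/2.7273+[240,100]
sc=np.array([(617,408),(415,560),(570,418),(537,441),(477,485),(438,511)])/2.6087+[190,120]
M=np.array([(-255,-108,9),(-255,108,9),(-240,-68,14),(-240,-32,14),(-240,32,14),(-240,68,14)])/1e3
bt=np.array([(246,165),(267,401)])/2.7273+[240,100]; bs=np.array([(406,132),(216,215)])/2.6087+[190,120]
nt=np.array([(260,427)])/2.7273+[240,100]; ns=np.array([(211,351)])/2.6087+[190,120]
def bar(th): 
    x,z=-.006*np.cos(th)+.141*np.sin(th),.006+.141*np.cos(th)+.006*np.sin(th); return np.array([(x,-.099,z),(x,.099,z)])
def f(p):
    W=H(p,M);B=H(p,bar(p[3]))
    return np.r_[proj("top",W)-top,proj("scene",W)-sc,proj("top",B)-bt,proj("scene",B)-bs].ravel()
r=least_squares(f,[.36,.05,1.6,0],loss="soft_l1");p=r.x;print("hinge",np.round(p,4));print(np.round(r.fun.reshape(-1,2),1).tolist())
N=H(p,[(.005,.108,.009)]);print("near end",proj("top",N)-nt,proj("scene",N)-ns)
np.save("p.npy",p)
E
python3 fit.py
python3 - <<'E'
from h import *
p=np.load("p.npy")
snapshot("top");snapshot("scene")
out={}
for n,r,h in(("jar_center",.027,.088),("small_jar",.027,.076),("amphora",.033,.128),("mould",.034,.054)):
    out[n]=[(c,d["rect"],d["p"]) for c in("top","scene") for d in look_for(n,c)]
    for c,b,pp in out[n]:
        f=lambda q:(box(proj(c,cyl(*q,r,0,h)))-b)
        g0=ray(c,[(b[0]+b[2])/2,(b[1]+b[3])/2],h/2)[:2]
        s=least_squares(f,g0);w=s.x
        c_,s_=np.cos(p[2]),np.sin(p[2]);l=np.array([[c_,s_],[-s_,c_]])@(w-p[:2])
        print(n,c,np.round(pp,2),"world",np.round(w,3),"local",np.round(l,3),"res",np.round(s.fun,1))
L=camera_model
for c in("top","scene"):
    for d in outline_of("tumbler_1_center",c):
        b=np.r_[np.array(np.where(d["pixels"])).min(1)[::-1],np.array(np.where(d["pixels"])).max(1)[::-1]+1] if d["pixels"].any() else None
        for y in(-.05,.05):
            def T(x):
                t=np.linspace(0,2*np.pi,40);k=.0
                a=lambda x0,z0,r:np.c_[0*t+x0,y+r*np.cos(t),z0+r*np.sin(t)]
                return H(p,np.r_[a(x+.041,.041,.031),a(x-.041,.035,.026)])
            s=least_squares(lambda q:box(proj(c,T(q[0])))-d["rect"],[-.15])
            print("tumb",c,round(d["p"],2),np.round(d["rect"]),y,"x",np.round(s.x,4),"res",np.round(s.fun,1))
E
```

```text
hinge [ 5.3350e-01  1.8900e-02  1.7404e+00 -1.3000e-03]
[[0.6, -1.2], [-0.9, -2.1], [0.1, -0.7], [0.3, -1.1], [-0.1, -1.0], [-0.2, -0.8], [-0.6, 1.2], [-1.6, 0.4], [-0.9, 0.6], [-0.4, 0.5], [-0.6, 0.2], [0.5, 0.2], [-0.7, -2.0], [0.4, -0.0], [0.1, 0.0], [-2.3, 2.6]]
near end [[-3.43291597 -0.60290217]] [[-1.82997994 -1.47358873]]
jar_center top 0.97 world [0.34  0.041] local [0.055 0.187] res [-1.3 -1.3  1.3  1.2]
jar_center top 0.87 world [0.6   0.236] local [ 0.203 -0.102] res [ 0.4 -2.9 -0.4  3.1]
jar_center top 0.84 world [0.474 0.1  ] local [0.09  0.045] res [-0.5 -0.3  0.5  0.3]
jar_center scene 0.95 world [0.605 0.233] local [ 0.199 -0.107] res [-0.5 -0.2  0.5  0.1]
jar_center scene 0.9 world [0.343 0.047] local [0.06  0.183] res [ 1.1 -0.1 -1.2  0.2]
jar_center scene 0.64 world [0.474 0.105] local [0.095 0.044] res [-2.9 -2.   3.1  1.6]
small_jar top 0.92 world [0.676 0.154] local [ 0.109 -0.164] res [ 1.1 -0.2 -1.2  0.2]
small_jar top 0.33 world [ 0.507 -0.14 ] local [-0.153  0.053] res [ 8.5  0.9 -7.8 -0.8]
small_jar scene 0.66 world [0.7   0.191] local [ 0.141 -0.193] res 
[... 510 characters left out ...]
s [  6.2  29.3  -5.9 -29.9]
mould scene 0.75 world [ 0.745 -0.156] local [-0.208 -0.179] res [-0.7 -0.   0.7 -0.1]
mould scene 0.27 world [0.558 0.057] local [ 0.033 -0.03 ] res [ 25.8  27.5 -25.9 -21.9]
tumb top 0.8 [376. 214. 416. 238.] -0.05 x [-0.1616] res [ -1.6 -39.5  -5.2 -38.6]
tumb top 0.8 [376. 214. 416. 238.] 0.05 x [-0.1573] res [ 1.4 -0.2 -1.2  1.5]
tumb scene 0.55 [313. 252. 359. 300.] -0.05 x [-0.1239] res [ 26.  -31.   26.  -33.7]
tumb scene 0.55 [313. 252. 359. 300.] 0.05 x [-0.1572] res [-1.1 -2.2  2.3  0.4]
tumb scene 0.44 [270. 169. 350. 256.] -0.05 x [0.0354] res [ 26.9  19.  -13.3 -29.2]
tumb scene 0.44 [270. 169. 350. 256.] 0.05 x [-0.006] res [  1.3  43.8 -36.   -0.1]
```

Run:
```python
from h import *
im=cv2.imread("pics/top0.png")
for q in((.45,.30),(.40,.25),(.33,.33)):
    u=proj("top",[(*q,0)])[0];print(q,u);cv2.circle(im,tuple(int(v) for v in u),int(.027*390),(0,255,0),1)
cv2.imwrite("pics/top0f.png",im)
```

```text
(0.45, 0.3) [216.21112808 237.49022431]
(0.4, 0.25) [233.39520063 258.98866647]
(0.33, 0.33) [197.49144513 285.03578731]
```

View pics/top0f.png

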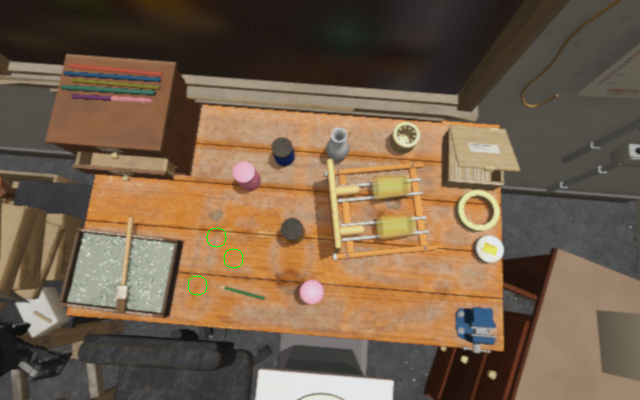

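```bash
cat >> h.py <<'E'
def down(a=0.0):
    p=np.load("p.npy");x=-np.array([np.cos(p[2]),np.sin(p[2]),0]);z=np.array([0,0,-1.]);y=np.cross(z,x)
    return R.from_matrix(np.c_[x,y,z])
def loc(w):
    p=np.load("p.npy");c,s=np.cos(p[2]),np.sin(p[2]);d=np.asarray(w[:2])-p[:2]
    return np.array([c*d[0]+s*d[1],-s*d[0]+c*d[1],w[2]])
def plan(pts,rot=None,show=True):
    o=get_obs();P=np.array(o["position"]);q=o["ee_rot"];A=R.from_quat([q[1],q[2],q[3],q[0]])
    T=rot or down()
    for t in pts: 
        d=(T.inv() if t is not pts[0] else A.inv()).apply(np.array(t)-P)*1e3
        v=(A.inv()*T).as_rotvec()
        print("turn",np.round(v,3) if t is pts[0] else 0,"shift",np.round(d,1),"rows>=",np.ceil(np.linalg.norm(d)/41.7));P=np.array(t)
E
python3 - <<'E'
from h import *
J=(.474,.102)
plan([(.36,.285,.22),(*J,.13),(*J,.037),(*J,.13),(.46,.27,.13),(.46,.27,.039)])
E
```

```text
turn [0.    0.    0.986] shift [214.7 144.1  11.3] rows>= 7.0
turn 0 shift [199.6 -81.5  90. ] rows>= 6.0
turn 0 shift [ 0.  0. 93.] rows>= 3.0
turn 0 shift [  0.   0. -93.] rows>= 3.0
turn 0 shift [-168.   -14.6    0. ] rows>= 5.0
turn 0 shift [ 0.  0. 91.] rows>= 3.0
```

Request:
servo_tool --pt "0 0 0.12 25 17 1 1" --pt "0 0 0.24 50 34 2 1" --pt "0 0 0.36 76 51 4 1" --pt "0 0 0.48 102 68 5 1" --pt "0 0 0.6 128 86 7 1"

```text
time_s: 2.02
position: [0.3047, 0.3719, 0.2244]
ee_rot: [-0.0, 0.873, -0.488, 0.0]
force: [-0.1, -0.5, 0.9]
width: 1.001
grasp_force: 0.0
```

Run:
```python
from h import *
plan([(.40,.2,.2),(.474,.102,.13)])
```

```text
turn [-0.001  0.     0.381] shift [196.4   8.8  24.4] rows>= 5.0
turn 0 shift [109.1 -56.4  70. ] rows>= 4.0
```

Request:
servo_tool --pt "0 0 0.08 39 2 5 1" --pt "0 0 0.16 78 4 10 1" --pt "0 0 0.24 117 5 15 1" --pt "0 0 0.32 157 7 20 1" --pt "0 0 0.381 196 9 24 1"

```text
time_s: 2.43
position: [0.4004, 0.2, 0.2003]
ee_rot: [-0.0, 0.765, -0.644, 0.0]
force: [1.0, 0.3, -0.0]
width: 0.999
grasp_force: 0.0
```

Request:
servo_tool --pt "0 0 0 27 -14 12 1" --pt "0 0 0 55 -28 28 1" --pt "0 0 0 82 -42 44 1" --pt "0 0 0 109 -56 60 1" --pt "0 0 0 109 -56 60 1"

```text
time_s: 2.85
position: [0.4742, 0.1003, 0.1369]
ee_rot: [0.003, 0.765, -0.644, -0.001]
force: [-0.8, -0.1, 0.3]
width: 1.003
grasp_force: 0.0
```

Run:
```python
from h import *
plan([(.474,.102,.13),(.474,.102,.037)])
im=snapshot("scene");cv2.imwrite("pics/s1.png",cv2.resize(im[100:300,180:420],None,fx=3,fy=3,interpolation=cv2.INTER_CUBIC))
```

```text
turn [ 0.005 -0.002  0.001] shift [-1.7 -0.2  6.9] rows>= 1.0
turn 0 shift [ 0.  0. 93.] rows>= 3.0
```

View pics/s1.png

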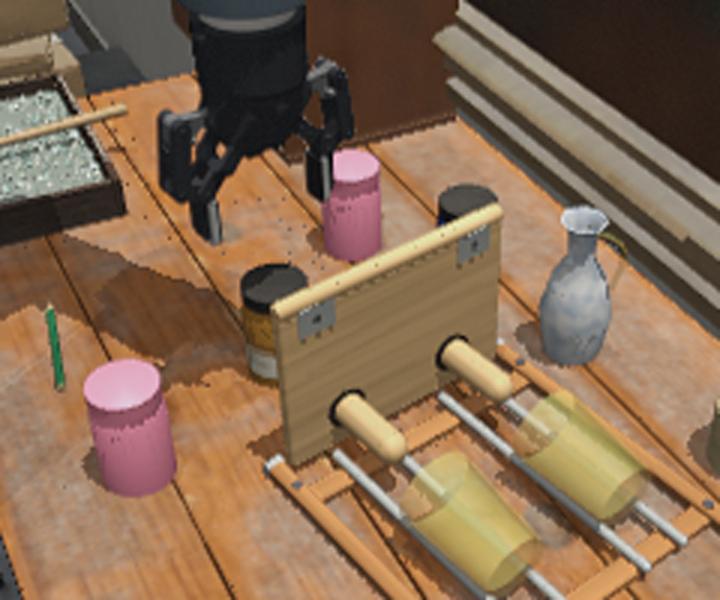

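The picture shows the open gripper above the ochre jar with the black cap (crop (275,320)). The fingers straddle it, and the pink jars are well off to the sides.

Request:
servo_tool --pt "0 0 0 -2 0 30 1" --pt "0 0 0 -2 0 60 1" --pt "0 0 0 -2 0 85 1" --pt "0 0 0 -2 0 98 1" --pt "0 0 0 -2 0 98 1"

```text
time_s: 3.32
position: [0.4716, 0.106, 0.0399]
ee_rot: [0.002, 0.766, -0.642, -0.001]
force: [-0.9, 0.4, 0.2]
width: 0.999
grasp_force: 0.0
```

Request:
servo_tool --pt "0 0 0 0 0 0 0.3" --pt "0 0 0 0 0 0 0.3" --pt "0 0 0 0 0 0 0.3" --pt "0 0 0 0 0 0 0.3" --pt "0 0 0 0 0 0 0.3"

```text
time_s: 3.73
position: [0.4754, 0.1072, 0.0446]
ee_rot: [-0.002, 0.766, -0.642, 0.001]
force: [-0.1, -0.2, 4.7]
width: 0.61
grasp_force: 62.2
```

Request:
servo_tool --pt "0 0 0 0 0 -20 0.3" --pt "0 0 0 0 0 -50 0.3" --pt "0 0 0 -25 -2 -60 0.3" --pt "0 0 0 -60 -5 -60 0.3" --pt "0 0 0 -95 -8 -60 0.3"

```text
time_s: 4.15
position: [0.4655, 0.2025, 0.1044]
ee_rot: [-0.002, 0.766, -0.643, 0.0]
force: [1.1, 0.2, -2.6]
width: 0.604
grasp_force: 64.2
```

Request:
servo_tool --pt "0 0 0 -30 -2 0 0.3" --pt "0 0 0 -55 -4 0 0.3" --pt "0 0 0 -68 -5 0 0.3" --pt "0 0 0 -68 -5 20 0.3" --pt "0 0 0 -68 -5 40 0.3"

```text
time_s: 4.57
position: [0.4587, 0.2708, 0.0634]
ee_rot: [-0.002, 0.767, -0.642, 0.0]
force: [-0.5, 0.0, -3.8]
width: 0.605
grasp_force: 64.1
```

Run:
```python
from h import *
im=snapshot("scene");cv2.imwrite("pics/s2.png",cv2.resize(im[60:260,100:340],None,fx=3,fy=3,interpolation=cv2.INTER_CUBIC))
o=get_obs();print(o["position"],o["width"],o["grasp_force"],o["force"])
```

```text
[0.45583024 0.26814755 0.05826788] 0.6077374844211298 64.05648428248242 [-1.67927894 -1.52512247 -7.5968331 ]
```

View pics/s2.png

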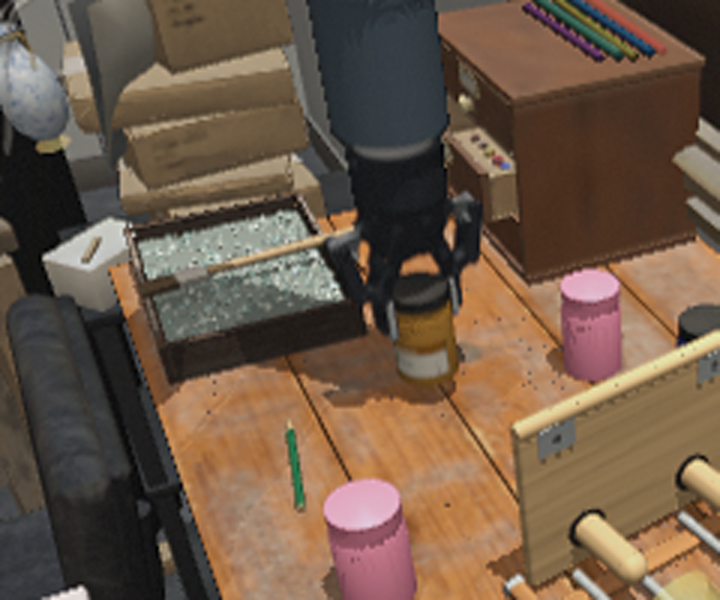

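The jar is held upright, clear of the tray, the pencil and the pink jars, about 20 mm above the table.

Request:
servo_tool --pt "0 0 0 0 0 9 0.3" --pt "0 0 0 0 0 14 0.3" --pt "0 0 0 0 0 17 0.3" --pt "0 0 0 0 0 18 0.3" --pt "0 0 0 0 0 18 0.3"

```text
time_s: 5.03
position: [0.4585, 0.269, 0.0449]
ee_rot: [-0.0, 0.766, -0.643, 0.0]
force: [-0.2, -0.4, -2.3]
width: 0.604
grasp_force: 64.2
```

Request:
servo_tool --pt "0 0 0 0 0 1 0.3" --pt "0 0 0 0 0 2 0.3" --pt "0 0 0 0 0 2.5 0.3" --pt "0 0 0 0 0 2.5 0.3"

```text
time_s: 5.37
position: [0.4588, 0.2693, 0.0445]
ee_rot: [-0.001, 0.766, -0.642, 0.001]
force: [-6.3, -1.8, 14.2]
width: 0.607
grasp_force: 65.8
```

Contact with the table. I'll release and rise.

Request:
servo_tool --pt "0 0 0 0 0 -1 0.3" --pt "0 0 0 0 0 -1 0.65" --pt "0 0 0 0 0 -1 0.75" --pt "0 0 0 0 0 -1 1" --pt "0 0 0 0 0 -1 1"

```text
time_s: 5.78
position: [0.4583, 0.2691, 0.0428]
ee_rot: [-0.0, 0.766, -0.643, 0.0]
force: [-0.7, -0.5, 0.1]
width: 0.991
grasp_force: 0.0
```

Request:
servo_tool --pt "0 0 0 0 0 0 1" --pt "0 0 0 0 0 -30 1" --pt "0 0 0 0 0 -70 1" --pt "0 0 0 0 0 -110 1" --pt "0 0 0 0 0 -150 1"

```text
time_s: 6.2
position: [0.4578, 0.2686, 0.1945]
ee_rot: [0.0, 0.766, -0.643, 0.0]
force: [1.0, 1.5, 0.2]
width: 0.999
grasp_force: 0.0
```

Run:
```python
from h import *
p=np.load("p.npy")
o=get_obs();print(o["position"],o["time_s"])
im=snapshot("scene");cv2.imwrite("pics/s3.png",cv2.resize(im[100:340,190:470],None,fx=2.5,fy=2.5,interpolation=cv2.INTER_CUBIC))
for d in look_for("jar_center","scene"):
    b=d["rect"];s=least_squares(lambda q:box(proj("scene",cyl(*q,.027,0,.088)))-b,ray("scene",[(b[0]+b[2])/2,(b[1]+b[3])/2],.044)[:2]);print(round(d["p"],2),s.x,np.round(s.fun,1))
# tumblers by yellow mask in both cameras
for c in("top","scene"):
    im=snapshot(c)
    for y in(-.05,.05):
        t=np.linspace(0,2*np.pi,60)
        a=lambda x0,z0,r:np.c_[0*t+x0,y+r*np.cos(t),z0+r*np.sin(t)]
        T=lambda x:proj(c,H(p,np.r_[a(x+.041,.042,.031),a(x-.041,.035,.026)]))
        hsv=cv2.cvtColor(im,cv2.COLOR_BGR2HSV);b=(hsv[...,0]>=22)&(hsv[...,0]<=34)&(hsv[...,1]>110)
        best=[]
        for x in np.arange(-.21,-.09,.001):
            k=np.zeros(im.shape[:2],np.uint8);cv2.fillConvexPoly(k,cv2.convexHull(np.round(T(x)*8).astype(np.int32)),1,shift=3)
            k2=cv2.dilate(k,np.ones((5,5)))
            best.append(((b&(k>0)).sum()/k.sum()-(b&(k2>k)).sum()/(k2>k).sum(),x))
        print(c,y,[np.round(v,3).tolist() for v in sorted(best)[-4:]])
```

```text
[0.45783023 0.26860588 0.19445844] 6.2
0.92 [0.34416276 0.04673401] [ 0.3  0.8 -0.3 -0.7]
0.85 [0.45608626 0.26427084] [-0.8 -2.3  0.9  2. ]
0.72 [0.60719954 0.23162885] [ 0.3 -1.7 -0.3  1.5]
top -0.05 [[0.454, -0.158], [0.458, -0.155], [0.461, -0.156], [0.467, -0.157]]
top 0.05 [[0.532, -0.153], [0.55, -0.154], [0.556, -0.156], [0.559, -0.155]]
scene -0.05 [[0.326, -0.152], [0.326, -0.151], [0.326, -0.147], [0.328, -0.148]]
scene 0.05 [[0.339, -0.153], [0.34, -0.15], [0.341, -0.146], [0.341, -0.147]]
```

View pics/s3.png

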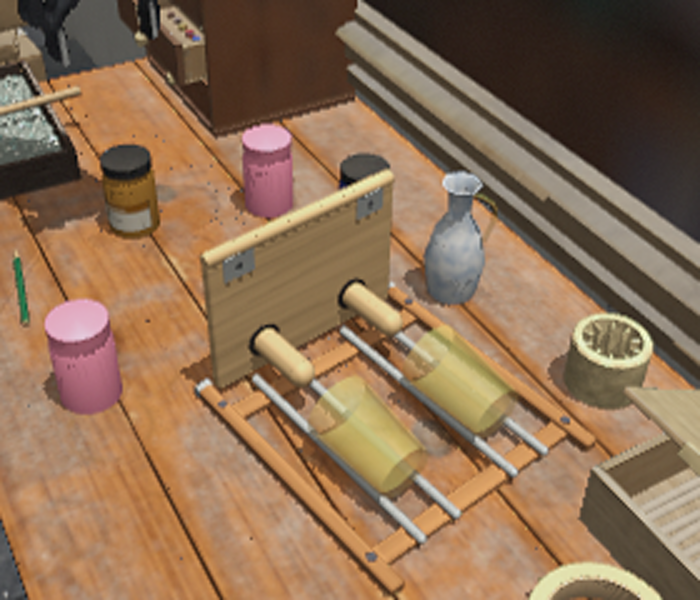

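The picture shows the ochre jar upright at crop (130,190), clear of everything. Both tumblers are untouched, with centres about 156 mm before the hinge. Next I move over behind lane B.

Run:
```python
from h import *
p=np.load("p.npy")
a=H(p,[(-.05,.05,.22),(-.245,.05,.15),(-.245,.05,.027)]);print(a)
plan(list(map(tuple,a)))
```

```text
[[ 0.49261333 -0.0388304   0.22      ]
 [ 0.52553082 -0.23103196  0.15      ]
 [ 0.52553082 -0.23103196  0.027     ]]
turn [-0.002  0.002  0.005] shift [309.6  20.  -26.7] rows>= 8.0
turn 0 shift [195.  -0.  70.] rows>= 5.0
turn 0 shift [  0.   0. 123.] rows>= 3.0
```

Request:
servo_tool --pt "0 0 0 25 2 -10 0.5" --pt "0 0 0 60 5 -20 0.3" --pt "0 0 0 100 8 -27 0" --pt "0 0 0 140 10 -27 0" --pt "0 0 0 180 12 -27 0"

```text
time_s: 6.82
position: [0.4769, 0.088, 0.2187]
ee_rot: [0.001, 0.766, -0.642, -0.0]
force: [0.4, 0.7, 0.6]
width: 0.298
grasp_force: 0.0
```

Request:
servo_tool --pt "0 0 0 40 2 0 0" --pt "0 0 0 80 5 0 0" --pt "0 0 0 120 7 0 0" --pt "0 0 0 160 8 0 0" --pt "0 0 0 200 8 0 0"

```text
time_s: 7.23
position: [0.5035, -0.1106, 0.2182]
ee_rot: [0.001, 0.766, -0.643, -0.001]
force: [0.6, 1.2, -0.0]
width: 0.001
grasp_force: 0.0
```

Request:
servo_tool --pt "0 0 0 40 0 0 0" --pt "0 0 0 80 0 5 0" --pt "0 0 0 110 0 20 0" --pt "0 0 0 125 0 45 0" --pt "0 0 0 125 0 70 0"

```text
time_s: 7.65
position: [0.5258, -0.2348, 0.1469]
ee_rot: [0.001, 0.765, -0.644, -0.001]
force: [-0.2, 1.1, -0.4]
width: -0.002
grasp_force: 0.0
```

Run:
```python
from h import *
p=np.load("p.npy")
o=get_obs();print(loc(o["position"]),o["time_s"],o["width"])
plan(list(map(tuple,H(p,[(-.245,.05,.027)]))))
```

```text
[-0.24873264  0.05040089  0.14692607] 7.65 -0.002348915550307414
turn [0.002 0.    0.002] shift [ -3.7  -0.7 119.9] rows>= 3.0
```

Request:
servo_tool --pt "0 0 0 0 0 35 0" --pt "0 0 0 0 0 75 0" --pt "0 0 0 0 0 110 0" --pt "0 0 0 -5 0 120 0" --pt "0 0 0 -20 0 120 0"

```text
time_s: 8.07
position: [0.5185, -0.2121, 0.0237]
ee_rot: [0.003, 0.765, -0.644, -0.005]
force: [0.5, 0.1, 0.7]
width: 0.0
grasp_force: 0.0
```

Request:
servo_tool --pt "0 0 0 -10 0 0 0" --pt "0 0 0 -18 0 0 0" --pt "0 0 0 -26 0 0 0" --pt "0 0 0 -34 0 0 0" --pt "0 0 0 -42 0 0 0"

```text
time_s: 8.48
position: [0.5156, -0.17, 0.0302]
ee_rot: [-0.0, 0.766, -0.643, 0.0]
force: [-0.3, 0.3, -0.3]
width: -0.003
grasp_force: 0.3
```

Run:
```python
from h import *
o=get_obs();print(loc(o["position"]),o["time_s"],o["force"])
im=snapshot("scene");cv2.imwrite("pics/s4.png",cv2.resize(im[150:350,230:450],None,fx=3,fy=3,interpolation=cv2.INTER_CUBIC))
```

```text
[-0.18321985  0.04945352  0.03019967] 8.4833 [-0.28481345  0.28594048 -0.29005356]
```

View pics/s4.png

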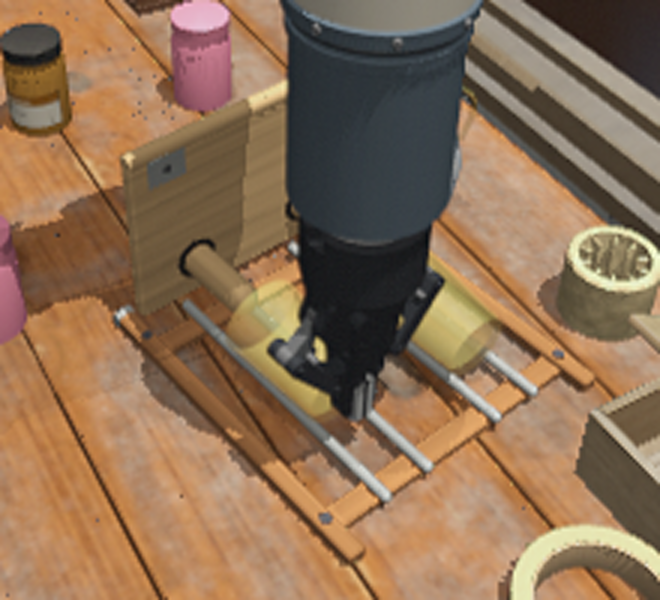

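The picture shows the closed fingers at crop (355,400) centred behind lane B's tumbler, whose mouth is already going over the peg at (240,290).

Request:
servo_tool --pt "0 0 0 -8 0 0 0" --pt "0 0 0 -16 0 0 0" --pt "0 0 0 -24 0 0 0" --pt "0 0 0 -32 0 0 0" --pt "0 0 0 -40 0 0 0"

```text
time_s: 8.95
position: [0.5086, -0.1306, 0.03]
ee_rot: [-0.0, 0.766, -0.643, 0.0]
force: [0.2, -0.5, 1.1]
width: -0.002
grasp_force: 0.6
```

Request:
servo_tool --pt "0 0 0 -7 0 0 0" --pt "0 0 0 -13 0 0 0" --pt "0 0 0 -19 0 0 0" --pt "0 0 0 -24 0 0 0" --pt "0 0 0 -26 0 0 0"

```text
time_s: 9.37
position: [0.5039, -0.105, 0.0298]
ee_rot: [-0.0, 0.766, -0.642, -0.0]
force: [0.0, -0.8, 0.4]
width: -0.001
grasp_force: 0.6
```

Run:
```python
from h import *
o=get_obs();print(loc(o["position"]),o["time_s"],o["force"])
im=snapshot("scene");cv2.imwrite("pics/s5.png",cv2.resize(im[150:350,230:450],None,fx=3,fy=3,interpolation=cv2.INTER_CUBIC))
```

```text
[-0.11713667  0.05004562  0.02975822] 9.3667 [ 0.00457087 -0.82745479  0.35647515]
```

View pics/s5.png

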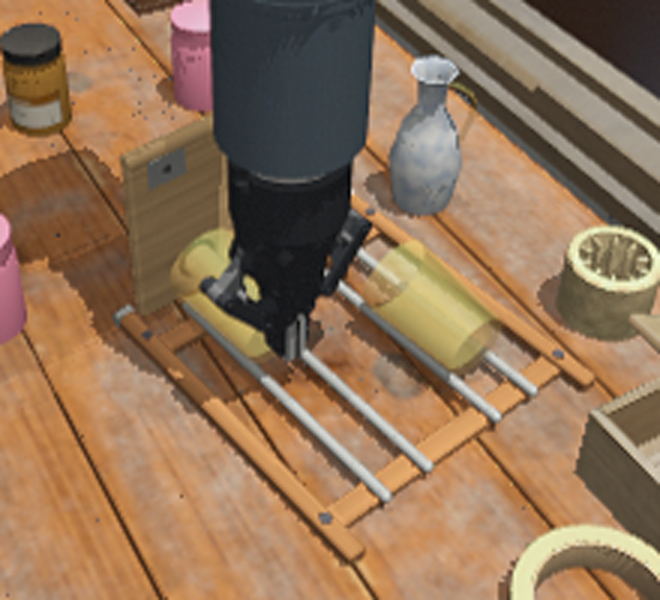

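The tumbler in lane B is nearly home, with its mouth at crop (200,265), about 10 mm off the board. I'll creep in with force checks.

Request:
servo_tool --pt "0 0 0 -2 0 0 0" --pt "0 0 0 -4 0 0 0" --pt "0 0 0 -6 0 0 0" --pt "0 0 0 -8 0 0 0"

```text
time_s: 9.75
position: [0.5026, -0.0979, 0.0297]
ee_rot: [0.0, 0.766, -0.643, -0.0]
force: [-0.2, -2.5, 1.8]
width: -0.002
grasp_force: 1.9
```

Request:
servo_tool --pt "0 0 0 -1 0 0 0" --pt "0 0 0 -2 0 0 0"

```text
time_s: 9.92
position: [0.503, -0.0969, 0.0305]
ee_rot: [0.0, 0.766, -0.642, 0.001]
force: [0.5, -8.4, 3.8]
width: 0.001
grasp_force: 4.4
```

Request:
servo_tool --pt "0 0 0 -1 0 0 0" --pt "0 0 0 -2 0 0 0"

```text
time_s: 10.08
position: [0.5033, -0.0962, 0.0313]
ee_rot: [0.001, 0.767, -0.642, 0.002]
force: [0.6, -14.4, 6.8]
width: -0.002
grasp_force: 7.1
```

Lane B is seated: the force rises and the TCP has stopped at -108 mm. I'll back off, rise and go behind lane A.

Request:
servo_tool --pt "0 0 0 10 0 0 0" --pt "0 0 0 40 0 -5 0" --pt "0 0 0 60 0 -35 0" --pt "0 0 0 80 0 -70 0" --pt "0 0 0 90 -20 -100 0"

```text
time_s: 10.5
position: [0.5351, -0.1811, 0.1313]
ee_rot: [0.0, 0.765, -0.643, -0.001]
force: [1.7, 0.2, -0.3]
width: 0.001
grasp_force: 0.0
```

Request:
servo_tool --pt "0 0 0 15 -35 0 0" --pt "0 0 0 30 -60 0 0" --pt "0 0 0 40 -78 0 0" --pt "0 0 0 45 -80 0 0" --pt "0 0 0 45 -80 0 0"

```text
time_s: 10.92
position: [0.6242, -0.21, 0.128]
ee_rot: [0.0, 0.766, -0.643, -0.001]
force: [-0.6, 0.3, -0.9]
width: 0.003
grasp_force: 0.0
```

Run:
```python
from h import *
p=np.load("p.npy")
o=get_obs();print(loc(o["position"]),o["time_s"],o["force"])
plan(list(map(tuple,H(p,[(-.245,-.05,.027)]))))
for d in look_for("tumbler_1_center","scene"):print(d)
im=snapshot("scene");cv2.imwrite("pics/s6.png",cv2.resize(im[140:340,230:450],None,fx=3,fy=3,interpolation=cv2.INTER_CUBIC))
```

```text
[-0.2408695  -0.05076631  0.12802068] 10.9167 [-0.60213005  0.33330079 -0.9335379 ]
turn [0.002 0.001 0.004] shift [  4.3   0.6 101. ] rows>= 3.0
{'rect': [285.9, 227.6, 322.6, 269.4], 'p': 0.96}
```

View pics/s6.png

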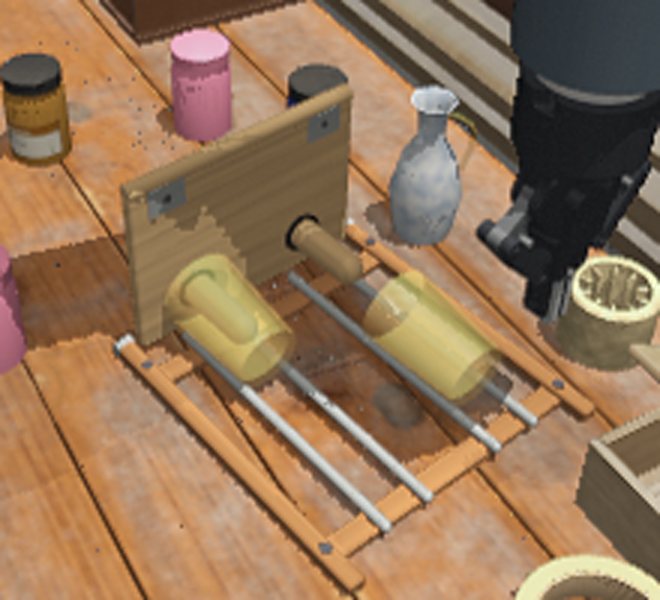

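Lane B's tumbler is fully on its peg, touching the board at crop (195,285). Now lane A gets the same treatment.

Request:
servo_tool --pt "0 0 0 3 0 35 0" --pt "0 0 0 4 0 70 0" --pt "0 0 0 4 0 98 0" --pt "0 0 0 2 0 99 0" --pt "0 0 0 -13 0 99 0"

```text
time_s: 11.43
position: [0.6199, -0.1976, 0.0299]
ee_rot: [0.001, 0.766, -0.643, -0.001]
force: [1.2, -0.4, 0.8]
width: 0.001
grasp_force: 0.0
```

Request:
servo_tool --pt "0 0 0 -9 0 0 0" --pt "0 0 0 -18 0 0 0" --pt "0 0 0 -26 0 0 0" --pt "0 0 0 -34 0 0 0" --pt "0 0 0 -42 0 0 0"

```text
time_s: 11.85
position: [0.6149, -0.1544, 0.0321]
ee_rot: [-0.001, 0.766, -0.642, 0.001]
force: [-0.4, -1.5, 0.9]
width: -0.003
grasp_force: 0.5
```

Request:
servo_tool --pt "0 0 0 -8 0 0 0" --pt "0 0 0 -16 0 0 0" --pt "0 0 0 -24 0 0 0" --pt "0 0 0 -32 0 0 0" --pt "0 0 0 -40 0 0 0"

```text
time_s: 12.27
position: [0.6072, -0.1152, 0.0308]
ee_rot: [0.0, 0.766, -0.643, -0.0]
force: [0.4, -0.7, 1.6]
width: 0.002
grasp_force: 0.5
```

Run:
```python
from h import *
o=get_obs();print(loc(o["position"]),o["time_s"],o["force"])
```

```text
[-0.14458625 -0.05010497  0.03075135] 12.2667 [ 0.40957138 -0.73281395  1.59181765]
```

Request:
servo_tool --pt "0 0 0 -7 0 0 0" --pt "0 0 0 -13 0 0 0" --pt "0 0 0 -19 0 0 0" --pt "0 0 0 -24 0 0 0" --pt "0 0 0 -27 0 0 0"

```text
time_s: 12.68
position: [0.6026, -0.0887, 0.0308]
ee_rot: [0.0, 0.766, -0.642, -0.0]
force: [1.0, -0.6, -0.0]
width: 0.003
grasp_force: 0.4
```

Request:
servo_tool --pt "0 0 0 -2 0 0 0" --pt "0 0 0 -4 0 0 0" --pt "0 0 0 -5 0 0 0" --pt "0 0 0 -6 0 0 0"

```text
time_s: 13.02
position: [0.6017, -0.0834, 0.0308]
ee_rot: [0.0, 0.766, -0.643, 0.0]
force: [0.6, -0.5, 0.7]
width: -0.001
grasp_force: 0.4
```

Request:
servo_tool --pt "0 0 0 -1 0 0 0" --pt "0 0 0 -2 0 0 0"

```text
time_s: 13.18
position: [0.6013, -0.0815, 0.0308]
ee_rot: [0.0, 0.766, -0.643, -0.0]
force: [-0.4, -0.7, 0.3]
width: -0.001
grasp_force: 0.4
```

Run:
```python
from h import *
o=get_obs();print(loc(o["position"]),o["time_s"],o["force"])
```

```text
[-0.11039337 -0.04990142  0.03076583] 13.1833 [-0.43138983 -0.71922911  0.30155877]
```

Request:
servo_tool --pt "0 0 0 -1 0 0 0" --pt "0 0 0 -2 0 0 0"

```text
time_s: 13.35
position: [0.6012, -0.08, 0.0311]
ee_rot: [0.0, 0.766, -0.643, 0.0]
force: [-0.4, -5.0, 2.1]
width: -0.0
grasp_force: 2.5
```

Request:
servo_tool --pt "0 0 0 -1 0 0 0" --pt "0 0 0 -2 0 0 0"

```text
time_s: 13.52
position: [0.6015, -0.0792, 0.0319]
ee_rot: [0.001, 0.766, -0.642, 0.002]
force: [0.4, -9.1, 4.6]
width: 0.003
grasp_force: 4.8
```

Request:
servo_tool --pt "0 0 0 -1 0 0 0"

```text
time_s: 13.6
position: [0.6016, -0.0788, 0.0323]
ee_rot: [0.001, 0.766, -0.642, 0.002]
force: [1.2, -11.5, 6.6]
width: -0.0
grasp_force: 5.9
```

Both tumblers are seated. I'll back off, rise, and go behind the middle of the bar.

Request:
servo_tool --pt "0 0 0 8 0 0 0" --pt "0 0 0 25 0 -20 0" --pt "0 0 0 25 10 -55 0" --pt "0 0 0 15 25 -90 0" --pt "0 0 0 0 45 -110 0"

```text
time_s: 14.02
position: [0.5575, -0.0851, 0.1437]
ee_rot: [-0.001, 0.766, -0.643, 0.001]
force: [0.3, 0.4, 2.0]
width: -0.001
grasp_force: 0.0
```

Request:
servo_tool --pt "0 0 0 -20 5 5 0" --pt "0 0 0 -40 5 5 0" --pt "0 0 0 -55 5 5 0" --pt "0 0 0 -60 5 5 0" --pt "0 0 0 -60 5 5 0"

```text
time_s: 14.43
position: [0.5404, -0.025, 0.1356]
ee_rot: [-0.0, 0.767, -0.642, -0.0]
force: [-0.9, 1.0, 0.7]
width: 0.0
grasp_force: 0.0
```

```bash
cat > tip.py <<'E'
from h import *
import sys
o=get_obs();l=loc(o["position"]);print(np.round(l,4),round(o["time_s"],2),np.round(o["force"],1))
def tcp(th):
    r=np.interp(th,[.3,1.2],[.128,.143]);return np.array([r*np.sin(th)-.012*np.cos(th)-.011,.006+r*np.cos(th)+.012*np.sin(th)])
for th in np.arange(float(sys.argv[1]),float(sys.argv[2]),.05): print(round(th,2),np.round([-1e3*(tcp(th)[0]-l[0]),-1e3*(tcp(th)[1]-l[2])],1))
E
python3 tip.py 0 1.58
python3 - <<'E'
from h import *
p=np.load("p.npy");im=snapshot("scene");cv2.imwrite("pics/s7.png",cv2.resize(im[140:340,190:450],None,fx=3,fy=3,interpolation=cv2.INTER_CUBIC))
E
```

```text
[-0.0444  0.0005  0.1356] 14.43 [-0.9  1.   0.7]
0.0 [-21.4   1.6]
0.05 [-27.8   1.1]
0.1 [-34.2   1. ]
0.15 [-40.7   1.2]
0.2 [-47.1   1.7]
0.25 [-53.4   2.6]
0.3 [-59.8   3.7]
0.35 [-66.3   4.4]
0.4 [-72.8   5.5]
0.45 [-79.4   6.8]
0.5 [-85.8   8.5]
0.55 [-92.3  10.6]
0.6 [-98.6  13. ]
0.65 [-104.8   15.8]
0.7 [-111.    18.8]
0.75 [-117.    22.2]
0.8 [-122.8   26. ]
0.85 [-128.5   30. ]
0.9 [-134.    34.4]
0.95 [-139.4   39. ]
1.0 [-144.4   44. ]
1.05 [-149.3   49.2]
1.1 [-153.9   54.8]
1.15 [-158.3   60.5]
1.2 [-162.3   66.6]
1.25 [-165.3   73.1]
1.3 [-168.    79.7]
1.35 [-170.3   86.5]
1.4 [-172.3   93.4]
1.45 [-173.9  100.4]
1.5 [-175.2  107.5]
1.55 [-176.1  114.6]
```

View pics/s7.png

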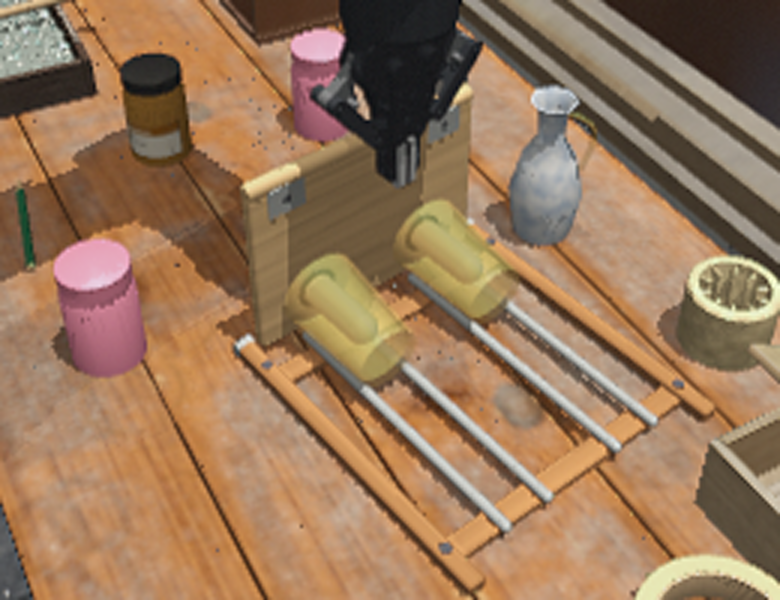

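Both tumblers are fully on their pegs (crop (330,310) and (440,250)), and the fingertip is centred behind the bar at (405,170). I'll tip the board along its arc.

Request:
servo_tool --pt "0 0 0 -14 0 2 0" --pt "0 0 0 -21 0 2 0" --pt "0 0 0 -27 0 2 0" --pt "0 0 0 -34 0 2 0" --pt "0 0 0 -40 0 2 0"

```text
time_s: 14.9
position: [0.5336, 0.0129, 0.1336]
ee_rot: [0.001, 0.766, -0.643, 0.0]
force: [0.8, -3.5, -1.5]
width: 0.002
grasp_force: 1.4
```

Request:
servo_tool --pt "0 0 0 -6 0 0 0" --pt "0 0 0 -13 0 1 0" --pt "0 0 0 -19 0 2 0" --pt "0 0 0 -26 0 3 0" --pt "0 0 0 -32 0 4 0"

```text
time_s: 15.32
position: [0.528, 0.0454, 0.1296]
ee_rot: [0.0, 0.766, -0.643, -0.0]
force: [0.2, -4.0, -0.0]
width: 0.004
grasp_force: 1.6
```

```bash
python3 tip.py .35 .7
python3 - <<'E'
from plant import *
snapshot("scene")
for n in("board","tumbler_1_center"): print(n,[(d["rect"],d["p"]) for d in look_for(n,"scene")])
E
```

```text
[0.027  0.0009 0.1296] 15.32 [ 0.2 -4.  -0. ]
0.35 [ 5.1 -1.5]
0.4 [-1.4 -0.5]
0.45 [-7.9  0.9]
0.5 [-14.4   2.6]
0.55 [-20.8   4.7]
0.6 [-27.2   7.1]
0.65 [-33.4   9.8]
board [([258.2, 161.6, 340.9, 252.6], 0.95)]
tumbler_1_center [([278.7, 223.2, 322.9, 258.9], 0.85), ([257.5, 163.7, 341.2, 255.1], 0.67)]
```

Request:
servo_tool --pt "0 0 0 -7 0 1 0" --pt "0 0 0 -13 0 3 0" --pt "0 0 0 -19 0 5 0" --pt "0 0 0 -26 0 7 0" --pt "0 0 0 -32 0 10 0"

```text
time_s: 15.88
position: [0.5226, 0.077, 0.1197]
ee_rot: [-0.0, 0.766, -0.643, 0.0]
force: [1.7, -2.2, 1.0]
width: -0.001
grasp_force: 1.4
```

Request:
servo_tool --pt "0 0 0 -6 0 3 0" --pt "0 0 0 -12 0 6 0" --pt "0 0 0 -18 0 10 0" --pt "0 0 0 -24 0 14 0" --pt "0 0 0 -29 0 18 0"

```text
time_s: 16.3
position: [0.5173, 0.1055, 0.1012]
ee_rot: [0.0, 0.766, -0.643, -0.0]
force: [0.7, -3.4, -1.4]
width: -0.001
grasp_force: 1.1
```

```bash
python3 tip.py .8 1.05
python3 - <<'E'
from plant import *
snapshot("scene");snapshot("top")
for c in("scene","top"):
  for n in("board","tumbler_1_center"): print(c,n,[(d["rect"],d["p"]) for d in look_for(n,c)])
E
```

```text
[0.0881 0.0013 0.1012] 16.3 [ 0.7 -3.4 -1.4]
0.8 [ 9.6 -8.4]
0.85 [ 4.  -4.4]
0.9 [-1.6  0. ]
0.95 [-6.9  4.7]
1.0 [-12.    9.6]
scene board [([246.1, 162.1, 332.8, 253.2], 0.88)]
scene tumbler_1_center [([274.6, 218.8, 317.9, 243.4], 0.56)]
top board [([284.0, 173.8, 337.4, 257.1], 0.92)]
top tumbler_1_center [([319.0, 215.9, 360.1, 241.8], 0.73)]
```

Request:
servo_tool --pt "0 0 0 -6 0 4 0" --pt "0 0 0 -11 0 9 0" --pt "0 0 0 -16 0 15 0" --pt "0 0 0 -21 0 20 0" --pt "0 0 0 -25 0 26 0"

```text
time_s: 17.02
position: [0.513, 0.1298, 0.0751]
ee_rot: [0.0, 0.766, -0.643, 0.0]
force: [1.0, -2.6, 1.2]
width: -0.001
grasp_force: 0.9
```

Request:
servo_tool --pt "0 0 0 -4 0 6 0" --pt "0 0 0 -7 0 12 0" --pt "0 0 0 -10 0 19 0" --pt "0 0 0 -12 0 26 0" --pt "0 0 0 -14 0 33 0"

```text
time_s: 17.43
position: [0.5107, 0.1438, 0.042]
ee_rot: [-0.0, 0.766, -0.643, -0.0]
force: [0.3, -0.1, 2.1]
width: -0.0
grasp_force: 0.6
```

```bash
python3 tip.py 1.35 1.6
python3 - <<'E'
from plant import *
snapshot("scene");snapshot("top")
for c in("scene","top"):
  for n in("board","tumbler_1_center"): print(c,n,[(d["rect"],d["p"]) for d in look_for(n,c)])
E
```

```text
[0.127  0.0014 0.042 ] 17.43 [ 0.3 -0.1  2.1]
1.35 [ 1.1 -7. ]
1.4 [-0.9 -0.1]
1.45 [-2.5  6.9]
1.5 [-3.8 13.9]
1.55 [-4.7 21.1]
scene board [([242.1, 180.6, 341.5, 253.3], 0.66)]
scene tumbler_1_center [([272.6, 201.0, 296.9, 242.8], 0.69)]
top board [([274.2, 177.0, 336.2, 258.0], 0.73)]
top tumbler_1_center [([305.6, 218.1, 334.4, 246.6], 0.96)]
```

Now the last part down onto the stop, slowly, watching the force.

Request:
servo_tool --pt "0 0 0 -1 0 5 0" --pt "0 0 0 -2 0 10 0" --pt "0 0 0 -3 0 14 0" --pt "0 0 0 -4 0 17 0" --pt "0 0 0 -4 0 19 0"

```text
time_s: 18.15
position: [0.5098, 0.1472, 0.0231]
ee_rot: [0.0, 0.766, -0.643, -0.0]
force: [-0.2, 0.3, -0.7]
width: 0.001
grasp_force: 0.0
```

Request:
servo_tool --pt "0 0 0 0 0 1 0" --pt "0 0 0 0 0 2 0" --pt "0 0 0 0 0 2 0"

```text
time_s: 18.4
position: [0.5101, 0.1472, 0.0217]
ee_rot: [0.0, 0.766, -0.643, -0.0]
force: [0.5, 0.1, -0.4]
width: 0.004
grasp_force: 0.0
```

Request:
servo_tool --pt "0 0 0 0 0 1 0" --pt "0 0 0 0 0 2 0" --pt "0 0 0 0 0 3 0"

```text
time_s: 18.65
position: [0.5102, 0.1472, 0.0188]
ee_rot: [-0.0, 0.766, -0.643, 0.0]
force: [-0.3, 0.1, -0.1]
width: 0.003
grasp_force: 0.2
```

Request:
servo_tool --pt "0 0 0 0 0 -20 0" --pt "0 0 0 -5 0 -55 0" --pt "0 0 0 -10 0 -95 0" --pt "0 0 0 -15 0 -135 0" --pt "0 0 0 -20 0 -170 0"

```text
time_s: 19.07
position: [0.5067, 0.1669, 0.1917]
ee_rot: [-0.001, 0.766, -0.643, 0.0]
force: [0.5, 0.7, -0.5]
width: -0.002
grasp_force: 0.0
```

Request:
servo_tool --pt "0 0 0 -25 15 -10 0" --pt "0 0 0 -60 30 -15 0" --pt "0 0 0 -95 45 -20 0" --pt "0 0 0 -130 60 -20 0" --pt "0 0 0 -160 75 -20 0"

```text
time_s: 19.48
position: [0.4037, 0.3131, 0.2093]
ee_rot: [-0.001, 0.766, -0.643, -0.0]
force: [0.5, 0.6, -0.4]
width: -0.003
grasp_force: 0.0
```

Run:
```python
from h import *
p=np.load("p.npy");o=get_obs();print(o["position"],o["time_s"])
for c in("scene","top"):
    im=snapshot(c);cv2.imwrite(f"pics/{c}_end.png",im)
    for n in("board","tumbler_1_center","jar_center","small_jar","amphora","mould"): print(c,n,[(np.round(d["rect"]).tolist(),round(d["p"],2)) for d in look_for(n,c)])
    for y in(-.05,.05):
        t=np.linspace(0,2*np.pi,60);k=lambda r,z:H(p,np.c_[.035+r*np.cos(t),y+r*np.sin(t),0*t+z])
        print("expect tumbler",y,np.round(box(proj(c,np.r_[k(.031,.018),k(.026,.1)]))))
    q=[(x,y,z) for x in(0,.148) for y in(-.099,.099) for z in(.006,.018)]
    print("expect board",np.round(box(proj(c,H(p,q)))))
    b=[(.141,-.099,.012),(.141,.099,.012)];print("bar ends flat",np.round(proj(c,H(p,b))).tolist())
```

```text
[0.40372217 0.31310155 0.20926327] 19.4833
scene board [([245.0, 186.0, 338.0, 251.0], 0.82)]
scene tumbler_1_center [([270.0, 197.0, 297.0, 241.0], 0.68)]
scene jar_center [([230.0, 160.0, 251.0, 196.0], 0.89), ([286.0, 151.0, 308.0, 187.0], 0.8), ([209.0, 220.0, 244.0, 264.0], 0.75), ([241.0, 190.0, 341.0, 252.0], 0.67)]
scene small_jar [([324.0, 159.0, 346.0, 198.0], 0.98), ([271.0, 197.0, 298.0, 245.0], 0.22)]
scene amphora [([360.0, 169.0, 390.0, 222.0], 0.83)]
scene mould [([417.0, 228.0, 450.0, 265.0], 0.65)]
expect tumbler -0.05 [304. 181. 330. 223.]
expect tumbler 0.05 [269. 197. 296. 241.]
expect board [240. 186. 342. 253.]
bar ends flat [[307.0, 189.0], [242.0, 219.0]]
top board [([269.0, 176.0, 334.0, 260.0], 0.57)]
top tumbler_1_center [([306.0, 221.0, 333.0, 245.0], 0.58)]
top jar_center [([208.0, 217.0, 242.0, 245.0], 0.86), ([228.0, 164.0, 260.0, 192.0], 0.72), ([301.0, 283.0, 326.0, 305.0], 0.68), ([305.0, 219.0, 334.0, 251.0], 0.39)]
top small_jar [([268.0, 138.0, 294.0, 165.0], 0.64)]
top amphora [([326.0, 128.0, 351.0, 160.0], 0.97)]
top mould [([390.0, 120.0, 417.0, 156.0], 0.65)]
expect tumbler -0.05 [302. 176. 326. 206.]
expect tumbler 0.05 [305. 218. 330. 246.]
expect board [269. 175. 334. 258.]
bar ends flat [[272.0, 180.0], [277.0, 257.0]]
```

Request:
servo_tool --pt "0 0 0 0 0 0 0" --pt "0 0 0 0 0 0 0" --pt "0 0 0 0 0 0 0" --pt "0 0 0 0 0 0 0" --pt "0 0 0 0 0 0 0"

```text
time_s: 20.6
position: [0.4049, 0.3115, 0.2088]
ee_rot: [-0.0, 0.766, -0.643, -0.0]
force: [-0.4, -0.1, 0.5]
width: -0.001
grasp_force: 0.0
```

Run:
```python
from h import *
p=np.load("p.npy");t=np.linspace(0,2*np.pi,60)
for c in("scene","top"):
    im=snapshot(c);hsv=cv2.cvtColor(im,cv2.COLOR_BGR2HSV);b=((hsv[...,0]>=22)&(hsv[...,0]<=34)&(hsv[...,1]>110)).astype(np.uint8)
    roi=np.zeros_like(b);roi[170:262,260:345]=1
    n,l,s,ce=cv2.connectedComponentsWithStats(b*roi);print(c,[s[i].tolist() for i in range(1,n) if s[i][4]>60])
    for y in(-.05,.05):
        k=lambda r,z:H(p,np.c_[.035+r*np.cos(t),y+r*np.sin(t),0*t+z])
        m=np.zeros_like(b);cv2.fillConvexPoly(m,cv2.convexHull(np.round(proj(c,np.r_[k(.031,.018),k(.026,.1)])).astype(np.int32)),1)
        m2=cv2.dilate(m,np.ones((9,9)))-m
        print(c,y,"yellow in",(b*m).sum()/m.sum(),"ring",(b*m2).sum()/m2.sum())
```

```text
scene []
scene -0.05 yellow in 0.10484668644906034 ring 0.0
scene 0.05 yellow in 0.07058823529411765 ring 0.0
top []
top -0.05 yellow in 0.05597579425113464 ring 0.0
top 0.05 yellow in 0.022690437601296597 ring 0.001984126984126984
```

Run:
```python
from h import *
p=np.load("p.npy");t=np.linspace(0,2*np.pi,60)
for c in("scene","top"):
    im=snapshot(c);a=cv2.imread(f"pics/{c}0.png");hsv=cv2.cvtColor(im,cv2.COLOR_BGR2HSV)
    b=((hsv[...,0]>=19)&(hsv[...,0]<=34)&(hsv[...,1]>80)).astype(np.uint8)
    for nm,x0 in(("peg",None),("rail",-.05)):
      for y in(-.05,.05):
        if x0 is None:
            k=lambda r,z:H(p,np.c_[.035+r*np.cos(t),y+r*np.sin(t),0*t+z]);P=np.r_[k(.031,.018),k(.026,.1)]
        else:
            k=lambda r,x:H(p,np.c_[0*t+x,y+r*np.cos(t),.04+r*np.sin(t)]);P=np.r_[k(.03,-.05),k(.026,-.23)]
        m=np.zeros_like(b);cv2.fillConvexPoly(m,cv2.convexHull(np.round(proj(c,P)).astype(np.int32)),1)
        m2=cv2.dilate(m,np.ones((9,9)))-m
        print(c,nm,y,"in %.2f ring %.2f"%((b*m).sum()/m.sum(),(b*m2).sum()/m2.sum()),np.median(hsv[m>0],0),np.median(hsv[m2>0],0))
```

```text
scene peg -0.05 in 0.64 ring 0.12 [ 19. 118. 157.] [ 23.  82. 185.]
scene peg 0.05 in 0.73 ring 0.20 [ 20. 120. 169.] [ 22.  82. 226.]
scene rail -0.05 in 0.00 ring 0.01 [ 14.  85. 177.] [ 14. 118. 171.]
scene rail 0.05 in 0.00 ring 0.04 [ 13. 114. 183.] [ 14. 125. 178.]
top peg -0.05 in 0.77 ring 0.28 [ 25. 105. 192.] [ 21.  89. 209.]
top peg 0.05 in 0.81 ring 0.41 [ 25.  96. 192.] [ 26.   82.5 230.5]
top rail -0.05 in 0.00 ring 0.00 [ 14.  89. 193.] [ 14. 118. 190.]
top rail 0.05 in 0.00 ring 0.00 [ 14. 108. 197.] [ 14. 141. 205.]
```

Both tumblers show over their pegs, the rails are empty, the board is flat, and the jar and bystanders are where they should be. I'll hand the job in.

```bash
python3 -c "
from plant import *
print(finish_job())"
```

```text
the job is handed in; nothing more can be done
None
```

I handed the job in at about 21 s: the ochre jar is set aside upright, and both tumblers stand mouth down over their pegs on the flat board. The camera checks showed the amphora, mould and other jar unmoved, though the system gave no verdict.

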